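Take the power board out of its clamp

ROBOT

A 7-joint arm with a two-finger parallel gripper is mounted at the origin on the work surface. World frame = base frame: x ahead of the robot, y to its left, z up, the work surface at z = 0. Lengths are in m, angles in rad, forces in N, time in s.
With the tool pointing down it reaches from about 0.425 to 0.925 m from the base axis. Payload 6.8 kg.
Tool frame: the origin (TCP) lies at the very end of the fingers, on their centre line; the grasp point (between the pads) lies 19 mm behind it (r.grip_depth is the distance from the TCP to the grasp point, in m); z points along the fingers, y is the direction in which the jaws open and shut (so a half turn about z gives the same grasp; the last joint's range is limited). The gripper opens to 85 mm and grips with 20 to 120 N. Pads are 22 mm wide; open, the fingers measure 114 mm over their backs; the gripper's body (76 mm by 85 mm) begins 54 mm behind the grasp point. The pads swing forward as they close: fully open they stand 13 mm farther back than shut.
Start: joints at [-1.281, 0.477, 0.022, 1.555, -0.011, 1.109, -0.083], TCP at [0.261, 0.622, 0.199] pointing down, gripper open.
Joint ranges: [-2.96, 2.96], [-0.34, 2.1], [-1.41, 1.46], [0.24, 2.44], [-1.37, 4.51], [0.17, 1.92], [-2.96, 2.96]. Speed limits (rad/s): [2.39, 2.39, 3.14, 3.14, 3.14, 3.14, 3.14].

INTERFACE

Orientations are given as a rotation vector (axis times angle).
In Python, from bench import r, grab_frame gives the robot as it stands. The module is installed in compiled form; this text tells all that it offers.
- The arm moves only by the tool play_rows, never from a script. Its argument "increments" is a list of rows, each a list of 7 numbers: the shift along the tool's x, y, z in mm, then the turn, a rotation vector about the tool's x, y, z in rad, then the closure in counts, from 0 (fully open) to 255 (shut). In form: [[tx, ty, tz, rx, ry, rz, claw], ...]. A call has 1 to 5 rows; each row shifts and turns the pose as measured when the row begins, along the tool's axes as they then stand; what a row does not reach is not made up. A row lasts 1/10 s, in which the tool goes at most 50 mm and 8.59 degrees, less where a joint would pass 70% of its speed; a pose out of reach is approached as far as the arm can. A call is refused whole if a number of a shift passes 50 or a number of a turn 0.15, either way. A call with a gripper value outside its range is refused whole. The fingers move at their own pace and stop on an object; "force" is the grip in N (left out, the last holds). Time passes only in rows, so rows that do not move let the fingers close. It gives the time, the measured TCP pose, the force and the opening at its end, in the units of the state.
- r.get_obs(): the state, without advancing time (a new reading comes with each control period).
- grab_frame(name): name is "side" or "top" or "wrist"; returns a dict with "color" (420x560x3 uint8, blue, green, red), "depth" (420x560 float32, m along the optical axis (not along the pixel's ray), 0 where there is no reading), "K" (3x3 intrinsics, pixels), "T" (4x4, takes a point from camera to world coordinates). Camera axes: x right, y up, looking along -z (the intrinsics and any distortion apply to the point x, -y, -z); pixel columns grow to the right and rows downward; lengths in m; the calibration is good to about 2 mm. The wrist camera is an equidistant fisheye: a pixel r from the principal point sees the ray r / f radians off the axis. A picture is of the moment at which its call begins.
- r.hand_in(): hands the job in, once; it reports no verdict.
The state is a dict: "clock": time; "joints": joint angles; "qvel": joint speeds; "tau": joint torques, N m; "tcp_pos": TCP position; "orientation": TCP orientation; "contact_force": force on the tool from outside, world axes, zero at the start; "moment": the same for the moment, N m; "grip_width": finger opening in m.
Only numpy, scipy, OpenCV 4.12 (cv2) and the standard library are available. Lean on these libraries where they do the work, as an engineer would, in place of code of your own. Each camera call takes 0.05 s, during which the arm holds its last target.

TASK

One of the two clamp fixtures on the bench has a circuit board under its hinged clamp bar. Swing that bar up by its black tab until it stands steeply, then slide the board out from beneath it along the bed, without lifting it off, until its front edge is close to the stop lip at the bed's open front end. Leave the board lying flat and straight on the bed with the bar still up.

Things in the scene. Friction and masses are not known exactly. Their poses are not given: they have to be found in the camera images.
- fixture: Sizes in mm. Fixed fixture holding the board (its twin has no board under its bar). Flat bed 230 (x) by 88 (y) by 20 high; origin: centre of underside, z up. Front end is -x: stop lip at x -115 to -107, 6 above the bed. Clamp bar crosses along y at x=60; hinge axis along x through y=57, z=31 (cheeks up to z=44); free end with tab on the -y side.
- clamp (a joint): Sizes in mm. Angle of that fixture's bar: 0 = level, down over the board; grows as the free end rises, swinging up and over towards the fixture's +y; stop at 1.75 rad. Stiff hinge: the bar stays at any angle it is left at; about 2 to 4 N at the tab moves it. Bar 12 wide, 10 high.
- clamp_tab (a point): Sizes in mm. Grip centre of the black tab on the bar's free end: upright block 14 thick along the hinge axis (fixture x; pinch across this), 24 along the bar, top 13 above this point, standing 28 above the bar. Bar down: at x=60, y=-58, z=51 in the fixture frame (115 from the hinge axis along the bar, 20 above its centre line). Turns with the bar; axes parallel to the fixture's when down.
- board: Sizes in mm. Board 130 (x) by 60 (y) by 5 thick, 0.2 kg; origin: centre of underside. Finned heat sink to grip: centred x=-50, y=0, 24 (x) by 30 (y), z 5 to 29. Black transformer 24 by 30 by 18 high at x=46, behind the bar, stops it leaving while the bar is down. Starts on the bed near x=40, y=0 in the fixture frame, same heading; front edge on the stop: x=-42.
Things that resemble listed ones, but are neither listed nor needed, are in the scene too. Of the things like the board, leave any that is purple; of the rest the larger one is meant. What is shaped like the fixture but purple is not meant.

How it is judged:
On the way:
1. the clamp bar is raised past about 45 degrees while the board is still in its place (value of joint clamp above 0.8 rad and x of board in the frame of fixture above 0.015 m), for 0.2 s.
At the end, for the whole second after the job is handed in: The clamp bar is up past about 45 degrees (0.8 rad), and the board lies at rest, flat on the bed and wholly in front of the bar: its front edge within 24 mm of the stop lip, within 20 mm of the bed's centre line and 11 degrees of its direction (value of joint clamp above 0.8 rad and x of board in the frame of fixture between -0.055 and -0.018 m and y of board in the frame of fixture between -0.02 and 0.02 m and z of board in the frame of fixture between 0.016 and 0.024 m and angle between board's own z axis and vertical below 0.08 rad and angle between the x axis of board and the x axis of fixture, either way round below 0.2 rad and linear speed of board below 0.02 m/s); the robot touches nothing.
It fails at once if the board is lifted more than 20 mm off the bed or tipped by more than 20 degrees (z of board in the frame of fixture above 0.04 m or angle between board's own z axis and vertical above 0.35 rad).
It also fails if it takes over 45 s, if anything falls off the work surface, if the arm or the gripper's body presses on something with over 40 N, if the wrist force passes 120 N, or if a joint passes its speed limit or range.

## Working session

There is one attempt and no reset: what is moved stays moved. The work goes in short steps, Python scripts to look and compute and a tool call to move; the robot and the scene stay as the last step left them, time stands still between calls to the robot, and variables do not carry over. Pictures are saved under pics/ and viewed, and the job is handed in when it is done.

Besides the shell and the picture viewer there is one more tool, called after "Call:" in YAML: its name, and indented under it one key for each argument. play_rows: Moves the arm, as the interface text tells. Its arguments: {"type":"object","properties":{"increments":{"type":"array","items":{"type":"array","items":{"type":"number"}}},"force":{"type":"number"}},"required":["increments"]}

```bash
mkdir -p pics; cat > h.py <<'E'
import numpy as np, cv2
from scipy.spatial.transform import Rotation as R
from bench import r, grab_frame
def save(n,fn):
    f=grab_frame(n); cv2.imwrite('pics/'+fn+'.png',f['color']); np.savez('pics/'+fn+'.npz',**f); return f
E
python3 - <<'E'
from h import *
for n in ('side','top','wrist'):
    f=save(n,n+'0'); print(n,f['K'].round(1).tolist(),f['T'].round(3).tolist())
o=r.get_obs(); print(o)
E
```

```text
side [[503.0, 0.0, 276.1], [0.0, 503.0, 214.1], [0.0, 0.0, 1.0]] [[0.995, 0.048, -0.082, 0.356], [-0.093, 0.665, -0.741, -0.912], [0.019, 0.746, 0.666, 1.061], [0.0, 0.0, 0.0, 1.0]]
top [[417.2, 0.0, 282.7], [0.0, 417.2, 212.0], [0.0, 0.0, 1.0]] [[0.012, 0.996, -0.088, 0.391], [-1.0, 0.012, -0.002, 0.173], [-0.001, 0.088, 0.996, 1.164], [0.0, 0.0, 0.0, 1.0]]
wrist [[325.2, 0.0, 285.6], [0.0, 325.2, 210.6], [0.0, 0.0, 1.0]] [[0.388, -0.872, -0.3, 0.185], [0.922, 0.365, 0.129, 0.656], [-0.003, -0.327, 0.945, 0.373], [0.0, 0.0, 0.0, 1.0]]
{'clock': 0.15, 'joints': array([-1.28109099,  0.47762503,  0.02236993,  1.55617638, -0.01149688,
        1.10928087, -0.08310391]), 'qvel': array([ 0.00132387, -0.00136128,  0.00102088, -0.00258334,  0.0006381 ,
        0.00048263, -0.00014402]), 'tau': array([ 1.96335473e-03, -5.96924973e+01,  1.60997842e+00, -2.81491220e+01,
        1.26370706e-02,  6.52713163e-03,  3.14687907e-05]), 'tcp_pos': array([0.2613298 , 0.62184702, 0.19795987]), 'orientation': array([-6.20734467e-01, -3.07949184e+00,  2.12267591e-03]), 'contact_force': array([-0.6200148 ,  0.08068267,  0.36627331]), 'moment': array([0.06423445, 0.05777607, 0.01391641]), 'grip_width': 0.08560270344467212}
```

View pics/side0.png

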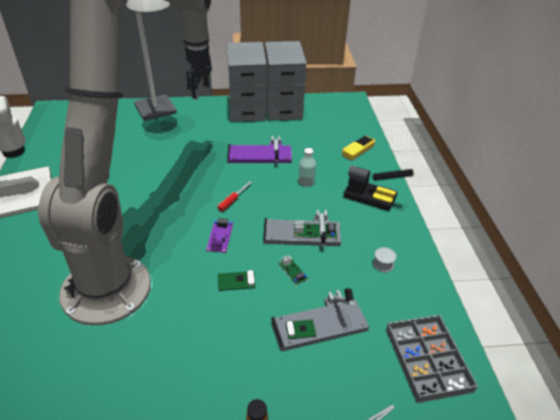

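View pics/top0.png

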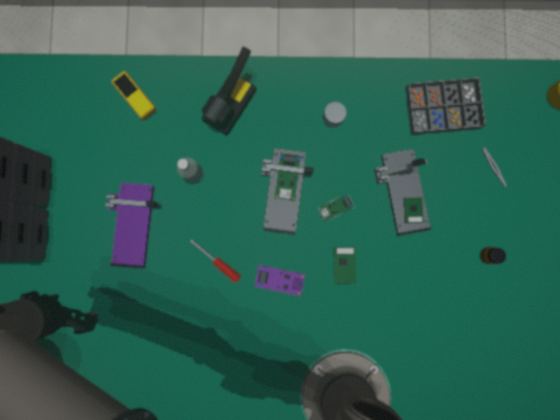

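View pics/wrist0.png

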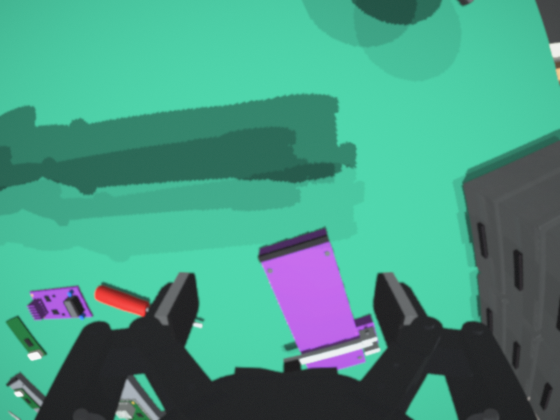

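```bash
python3 - <<'E'
from h import *
a=np.load('pics/top0.npz')['color'][135:245,235:345]; b=np.load('pics/side0.npz')['color'][195:260,250:360]
b=np.vstack([b,np.zeros((45,110,3),np.uint8)])
cv2.imwrite('pics/crop0.png',cv2.resize(np.hstack([a,b]),(800,400),interpolation=cv2.INTER_CUBIC))
E
```

```text
(no output)
```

View pics/crop0.png

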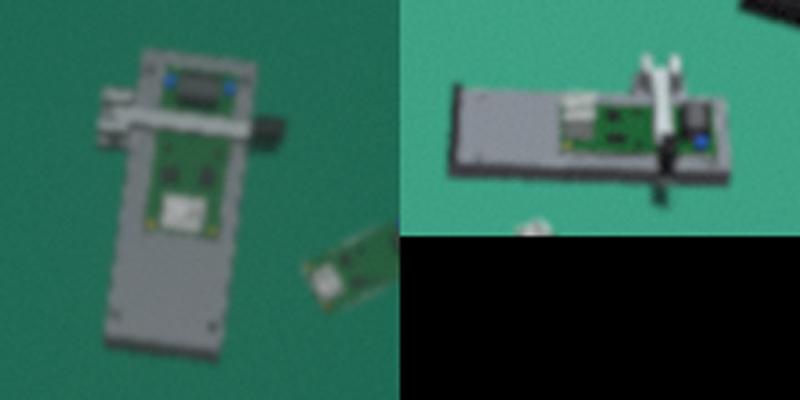

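```bash
cat >> h.py <<'E'
def ray(f,u,v):
    K,T=f['K'],f['T']; d=np.array([(u-K[0,2])/K[0,0],-(v-K[1,2])/K[1,1],-1.]); return T[:3,3],T[:3,:3]@d
def onplane(f,u,v,z):
    o,d=ray(f,u,v); return o+d*(z-o[2])/d[2]
def cloud(f):
    K,T=f['K'],f['T'];D=f['depth'];v,u=np.indices(D.shape)
    P=np.stack([(u-K[0,2])/K[0,0]*D,-(v-K[1,2])/K[1,1]*D,-D],-1)
    return P@T[:3,:3].T+T[:3,3]
def tri(fs,uvs):
    A=np.zeros((3,3));b=np.zeros(3)
    for f,(u,v) in zip(fs,uvs):
        o,d=ray(f,u,v);d=d/np.linalg.norm(d);M=np.eye(3)-np.outer(d,d);A+=M;b+=M@o
    p=np.linalg.solve(A,b);e=[np.linalg.norm(np.cross(p-ray(f,*q)[0],ray(f,*q)[1]/np.linalg.norm(ray(f,*q)[1]))) for f,q in zip(fs,uvs)]
    return p,e
E
python3 - <<'E'
from h import *
for n,(r0,r1,c0,c1) in (('top',(135,245,235,345)),('side',(195,260,250,360))):
    f=dict(np.load(f'pics/{n}0.npz')); P=cloud(f); 
    P=P[r0:r1,c0:c1]; C=f['color'][r0:r1,c0:c1].astype(int)
    ok=f['depth'][r0:r1,c0:c1]>0
    sat=cv2.cvtColor(C.astype(np.uint8),cv2.COLOR_BGR2HSV)[...,1]
    z=P[...,2]; print(n,'table z',np.median(z[(sat>150)&ok]))
    m=ok&(z>.013)&(z<.030); m=cv2.morphologyEx(m.astype(np.uint8),cv2.MORPH_OPEN,np.ones((3,3)))
    k,l,s,_=cv2.connectedComponentsWithStats(m); i=1+np.argmax(s[1:,4]); q=P[l==i]
    print(len(q),np.percentile(q[:,2],[10,50,90]),cv2.minAreaRect((q[:,:2]*1000).astype(np.float32)))
    # grey bed in colour, on plane z=.02
    m=((sat<60)&(C.sum(2)>150)).astype(np.uint8); k,l,s,_=cv2.connectedComponentsWithStats(m); i=1+np.argmax(s[1:,4])
    v,u=np.nonzero(l==i); W=np.array([onplane(f,a+c0,b+r0,.02)[:2] for a,b in zip(u,v)]); print('grey',cv2.minAreaRect((W*1000).astype(np.float32)))
    q=P[ok&(z>.045)&(z<.12)]; 
    for x in q[::max(1,len(q)//25)]: print(x.round(3),end=' ')
    print()
E
```

```text
top table z 0.0007584027124233339
1820 [0.01844078 0.02210608 0.02709824] ((523.4447021484375, 180.0716552734375), (97.3657455444336, 170.28268432617188), 83.1478271484375)
grey ((552.1016235351562, 173.62725830078125), (135.52667236328125, 227.5579833984375), 82.416259765625)
[0.645 0.173 0.047] [0.642 0.157 0.046] [0.64  0.157 0.045] [0.637 0.168 0.047] [0.637 0.146 0.045] [0.634 0.159 0.045] [0.63  0.23  0.047] [0.632 0.157 0.046] [0.629 0.157 0.045] [0.612 0.108 0.062] [0.609 0.103 0.067] [0.609 0.224 0.045] [0.607 0.111 0.063] [0.607 0.095 0.064] [0.603 0.109 0.067] [0.603 0.219 0.046] [0.6   0.109 0.067] [0.599 0.116 0.061] [0.598 0.101 0.065] [0.598 0.102 0.053] [0.554 0.167 0.052] [0.552 0.156 0.048] [0.546 0.183 0.048] [0.543 0.172 0.053] [0.541 0.161 0.049] [0.535 0.185 0.048] [0.532 0.174 0.048] 
side table z -0.0007168055119946004
1109 [0.01650931 0.02039223 0.02521084] ((525.9888305664062, 181.01840209960938), (114.12887573242188, 169.57015991210938), 83.1509780883789)
grey ((557.6849975585938, 186.18362426757812), (155.70460510253906, 226.04391479492188), 83.00081634521484)
[0.631 0.217 0.045] [0.546 0.179 0.049] [0.558 0.179 0.047] [0.546 0.174 0.049] [0.534 0.174 0.046] [0.545 0.17  0.048] [0.538 0.165 0.05 ] [0.554 0.168 0.046] [0.538 0.165 0.046] [0.55  0.162 0.047] [0.535 0.158 0.049] [0.547 0.159 0.047] [0.65  0.152 0.046] [0.542 0.15  0.052] [0.554 0.15  0.051] [0.533 0.147 0.051] [0.551 0.149 0.048] [0.607 0.113 0.062] [0.603 0.108 0.063] [0.613 0.104 0.067] [0.607 0.1   0.066] [0.601 0.099 0.064] [0.614 0.102 0.06 ] [0.606 0.091 0.067] [0.6   0.092 0.063] [0.613 0.095 0.059] [0.606 0.092 0.058] [0.602 0.095 0.052] [0.613 0.092 0.054] [0.61  0.091 0.051] [0.61  0.092 0.047]
```

```bash
cat >> h.py <<'E'
YAW=np.deg2rad(-6.9)
def fixR(): return R.from_euler('z',YAW).as_matrix()
def toolR(sgn=1,tilt=0):
    # tool y = sgn*fixture x, tool z down; tilt = rotation about fixture x following bar opening
    F=fixR(); ex,ey=F[:,0],F[:,1]; y=sgn*ex; z=np.array([0,0,-1.]); x=np.cross(y,z)
    M=np.stack([x,y,z],1)
    return R.from_rotvec(-ex*tilt).as_matrix()@M   # free end (-y) rises: rot about -x
def delta(p,Rt,o=None):
    o=o or r.get_obs(); R0=R.from_rotvec(o['orientation']).as_matrix()
    d=R0.T@(np.array(p)-o['tcp_pos'])*1000; w=R.from_matrix(R0.T@Rt).as_rotvec()
    print('t',round(o['clock'],2),'tcp',o['tcp_pos'].round(4),'F',o['contact_force'].round(1),'w',round(o['grip_width'],4),'| dxyz mm',d.round(1),'rot',w.round(3)); return d,w
E
python3 - <<'E'
from h import *
o=r.get_obs(); print(R.from_rotvec(o['orientation']).as_matrix().round(2))
for s in (1,-1): delta([.50,.12,.22],toolR(s))
for s in (1,-1): print(R.from_matrix(toolR(s)).as_rotvec())
E
```

```text
[[-0.92  0.39 -0.  ]
 [ 0.39  0.92 -0.  ]
 [-0.   -0.   -1.  ]]
t 0.15 tcp [0.2613 0.6218 0.198 ] F [-0.6  0.1  0.4] w 0.0856 | dxyz mm [-414.5 -370.2  -21.5] rot [-1.000e-03  1.000e-03  1.293e+00]
t 0.15 tcp [0.2613 0.6218 0.198 ] F [-0.6  0.1  0.4] w 0.0856 | dxyz mm [-414.5 -370.2  -21.5] rot [-1.000e-03 -1.000e-03 -1.848e+00]
[2.35109628 2.08373479 0.        ]
[ 2.08373479 -2.35109628 -0.        ]
```

```bash
cat >> h.py <<'E'
def rows(p,Rt,n,claw=0):
    """n rows, straight line, constant turn, printed as increments"""
    o=r.get_obs(); R0=R.from_rotvec(o['orientation']).as_matrix(); w=R.from_matrix(R0.T@Rt).as_rotvec(); d=(np.array(p)-o['tcp_pos'])/n*1000
    for i in range(n):
        Ri=R0@R.from_rotvec(w*i/n).as_matrix(); print([float(x) for x in (Ri.T@d).round(1)]+[float(x) for x in (w/n).round(3)]+[claw])
E
python3 - <<'E'
from h import *
rows([.47,.12,.24],toolR(1),14)
E
```

```text
[-27.6, -27.3, -3.0, -0.0, 0.0, 0.092, 0]
[-30.0, -24.6, -3.0, -0.0, 0.0, 0.092, 0]
[-32.2, -21.7, -3.0, -0.0, 0.0, 0.092, 0]
[-34.0, -18.7, -3.0, -0.0, 0.0, 0.092, 0]
[-35.6, -15.5, -3.0, -0.0, 0.0, 0.092, 0]
[-36.9, -12.1, -3.0, -0.0, 0.0, 0.092, 0]
[-37.8, -8.6, -3.0, -0.0, 0.0, 0.092, 0]
[-38.5, -5.1, -3.0, -0.0, 0.0, 0.092, 0]
[-38.8, -1.5, -3.0, -0.0, 0.0, 0.092, 0]
[-38.8, 2.0, -3.0, -0.0, 0.0, 0.092, 0]
[-38.4, 5.6, -3.0, -0.0, 0.0, 0.092, 0]
[-37.7, 9.1, -3.0, -0.0, 0.0, 0.092, 0]
[-36.7, 12.6, -3.0, -0.0, 0.0, 0.092, 0]
[-35.4, 15.9, -3.0, -0.0, 0.0, 0.092, 0]
```

Call:
play_rows:
  increments:
    - [-28, -27, -3, 0, 0, 0.09, 0]
    - [-30, -25, -3, 0, 0, 0.09, 0]
    - [-32, -22, -3, 0, 0, 0.09, 0]
    - [-34, -19, -3, 0, 0, 0.09, 0]
    - [-36, -15, -3, 0, 0, 0.09, 0]

```text
clock: 0.65
tcp_pos: [0.333, 0.4409, 0.21]
orientation: [-1.298, -2.857, 0.007]
contact_force: [0.8, 0.2, 0.1]
grip_width: 0.0852
```

Call:
play_rows:
  increments:
    - [-37, -12, -3, 0, 0, 0.09, 0]
    - [-38, -9, -3, 0, 0, 0.09, 0]
    - [-38, -5, -3, 0, 0, 0.09, 0]
    - [-39, -2, -3, 0, 0, 0.09, 0]
    - [-39, 2, -3, 0, 0, 0.09, 0]

```text
clock: 1.15
tcp_pos: [0.4092, 0.2529, 0.225]
orientation: [-1.927, -2.477, 0.009]
contact_force: [1.4, -0.2, 0.1]
grip_width: 0.0857
```

Call:
play_rows:
  increments:
    - [-38, 6, -3, 0, 0, 0.1, 0]
    - [-38, 9, -3, 0, 0, 0.1, 0]
    - [-37, 13, -3, 0, 0, 0.1, 0]
    - [-35, 16, -3, 0, 0, 0.1, 0]
    - [0, 0, 0, 0, 0, 0, 0]

```text
clock: 1.65
tcp_pos: [0.4694, 0.0966, 0.2381]
orientation: [-2.41, -2.013, 0.008]
contact_force: [-0.1, -0.6, 0.3]
grip_width: 0.0855
```

```bash
python3 - <<'E'
from h import *
f=save('wrist','w1'); print(f['T'].round(3).tolist())
delta([.47,.12,.24],toolR(1))
E
```

```text
[[0.984, 0.167, 0.062, 0.487], [-0.178, 0.929, 0.325, 0.181], [-0.004, -0.33, 0.944, 0.413], [0.0, 0.0, 0.0, 1.0]]
t 1.7 tcp [0.4685 0.0992 0.2377] F [ 0.4 -0.9 -0.3] w 0.0854 | dxyz mm [20.7 -2.2 -2.3] rot [-0.005  0.003 -0.054]
```

View pics/w1.png

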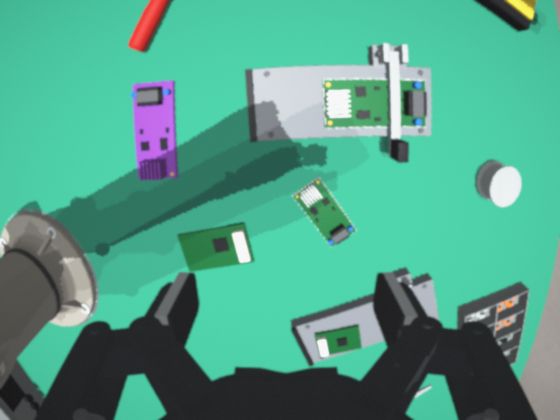

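```bash
cat >> h.py <<'E'
def wray(f,u,v):
    K,T=f['K'],f['T']; a=(u-K[0,2])/K[0,0]; b=(v-K[1,2])/K[1,1]; t=np.hypot(a,b); s=np.sin(t)/t if t>0 else 1
    return T[:3,3],T[:3,:3]@np.array([a*s,-b*s,-np.cos(t)])
def wplane(f,u,v,z):
    o,d=wray(f,u,v); return o+d*(z-o[2])/d[2]
def tri2(rs):
    A=np.zeros((3,3));b=np.zeros(3)
    for o,d in rs:
        d=d/np.linalg.norm(d);M=np.eye(3)-np.outer(d,d);A+=M;b+=M@o
    p=np.linalg.solve(A,b); return p.round(4),[round(float(np.linalg.norm(np.cross(p-o,d/np.linalg.norm(d)))),4) for o,d in rs]
def crop(f,r0,r1,c0,c1,k,fn): cv2.imwrite('pics/'+fn+'.png',cv2.resize(f['color'][r0:r1,c0:c1],None,fx=k,fy=k,interpolation=cv2.INTER_CUBIC))
E
python3 - <<'E'
from h import *
f=dict(np.load('pics/w1.npz')); crop(f,30,180,235,445,3.8,'w1c')
E
```

```text
(no output)
```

View pics/w1c.png

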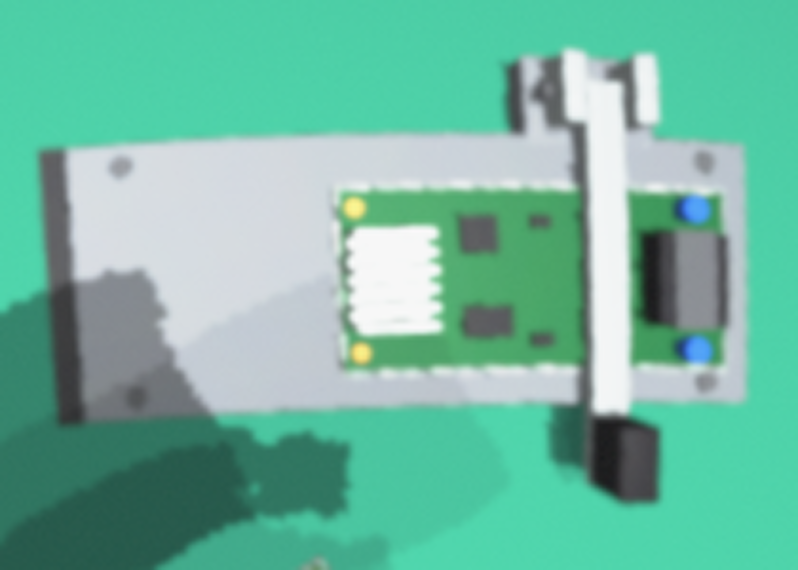

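```bash
python3 - <<'E'
from h import *
f=dict(np.load('pics/w1.npz')); t=dict(np.load('pics/top0.npz')); s=dict(np.load('pics/side0.npz'))
g=lambda X,Y:(235+X/3.8,30+Y/3.8)
c=[wplane(f,*g(X,Y),z)[:2] for X,Y,z in ((745,145,.02),(746,402,.02),(60,423,.026),(40,150,.026))]
c=np.array(c); print(c.round(4), 'len',np.linalg.norm(c[0]-c[3]),np.linalg.norm(c[1]-c[2]),'wid',np.linalg.norm(c[0]-c[1]),np.linalg.norm(c[3]-c[2]))
ce=c.mean(0); ex=(c[0]+c[1]-c[2]-c[3]); yaw=np.degrees(np.arctan2(ex[1],ex[0])); print('centre',ce,'yaw',yaw)
tt=(235+268/3.636,135+132/3.636); ts=(250+667/3.636,195+143/3.636)
# tab top centre; heat sink top centre
print('tab',wplane(f,*g(640,463),.064).round(4), tri2([wray(f,*g(640,463)),ray(t,*tt)]), tri2([wray(f,*g(640,463)),ray(s,*ts)]))
h=(235+184/3.636,135+212/3.636); hs=(250+579/3.636,195+107/3.636)
print('sink',wplane(f,*g(395,280),.049).round(4), tri2([wray(f,*g(395,280)),ray(t,*h)]),tri2([wray(f,*g(395,280)),ray(s,*hs)]))
F=R.from_euler('z',yaw,degrees=True).as_matrix()[:2,:2]
for n,p in (('tab',wplane(f,*g(640,463),.064)),('sink',wplane(f,*g(395,280),.049))): print(n,'in fixture',F.T@(p[:2]-ce))
print('expected tab',ce+F@[.06,-.058],'sink start',ce+F@[-.01,0])
E
```

```text
[[0.6741 0.1996]
 [0.6633 0.1128]
 [0.4359 0.1414]
 [0.4464 0.2273]] len 0.22943971640202498 0.22917375595482548 wid 0.08753097505151992 0.08654638074645081
centre [0.55493735 0.17027667] yaw -7.056733464944161
tab [0.6069 0.1063 0.064 ] (array([0.5941, 0.1106, 0.0944]), [0.0031, 0.0031]) (array([0.7657, 0.0668, 0.0484]), [0.1473, 0.1473])
sink [0.5433 0.1687 0.049 ] (array([0.5365, 0.1688, 0.0832]), [0.0018, 0.0018]) (array([0.6895, 0.1201, 0.0902]), [0.1585, 0.1585])
tab in fixture [ 0.05939885 -0.05709219]
sink in fixture [-0.01134518 -0.00301185]
expected tab [0.60735743 0.1053449 ] sink start [0.5450131  0.17150519]
```

```bash
sed -i 's/^YAW=.*/YAW=np.deg2rad(-7.06)\nC=np.array([.5549,.1703,0])\ndef fp(x,y,z): return C+fixR()@np.array([x,y,z])/' h.py; python3 - <<'E'
from h import *
f=dict(np.load('pics/w1.npz')); t=dict(np.load('pics/top0.npz')); s=dict(np.load('pics/side0.npz'))
g=lambda X,Y:(235+X/3.8,30+Y/3.8); k=3.636
ts=(250+267/k,195+143/k);hs=(250+179/k,195+107/k)
print('tab',tri2([wray(f,*g(640,463)),ray(s,*ts)]),'sink',tri2([wray(f,*g(395,280)),ray(s,*hs)]))
print('target')
delta(fp(.06,-.058,.11),toolR(1)); rows(fp(.06,-.058,.11),toolR(1),5)
E
```

```text
tab (array([0.6074, 0.1055, 0.0602]), [0.0007, 0.0007]) sink (array([0.5449, 0.1685, 0.0443]), [0.0008, 0.0008])
target
t 1.7 tcp [0.4685 0.0992 0.2377] F [ 0.4 -0.9 -0.3] w 0.0854 | dxyz mm [ 30.5 136.3 127. ] rot [-0.005  0.003 -0.051]
[6.1, 27.3, 25.4, -0.001, 0.001, -0.01, 0]
[5.8, 27.3, 25.4, -0.001, 0.001, -0.01, 0]
[5.5, 27.3, 25.5, -0.001, 0.001, -0.01, 0]
[5.2, 27.3, 25.5, -0.001, 0.001, -0.01, 0]
[4.9, 27.4, 25.5, -0.001, 0.001, -0.01, 0]
```

Call:
play_rows:
  increments:
    - [6, 27, 25, 0, 0, -0.01, 0]
    - [6, 27, 25, 0, 0, -0.01, 0]
    - [6, 27, 25, 0, 0, -0.01, 0]
    - [5, 27, 25, 0, 0, -0.01, 0]
    - [5, 27, 25, 0, 0, -0.01, 0]

```text
clock: 2.2
tcp_pos: [0.6083, 0.1166, 0.1105]
orientation: [-2.332, -2.093, -0.006]
contact_force: [0.7, 0.1, 2.0]
grip_width: 0.0855
```

```bash
python3 - <<'E'
from h import *
f=save('wrist','w2')
delta(fp(.06,-.058,.110),toolR(1));delta(fp(.06,-.058,.036),toolR(1))
E
```

```text
t 2.25 tcp [0.6097 0.1168 0.1055] F [ 4.4  0.7 -1.1] w 0.0854 | dxyz mm [-11.6  -1.2  -4.5] rot [-0.006 -0.005  0.017]
t 2.25 tcp [0.6097 0.1168 0.1055] F [ 4.4  0.7 -1.1] w 0.0854 | dxyz mm [-12.   -0.8  69.5] rot [-0.006 -0.005  0.017]
```

View pics/w2.png

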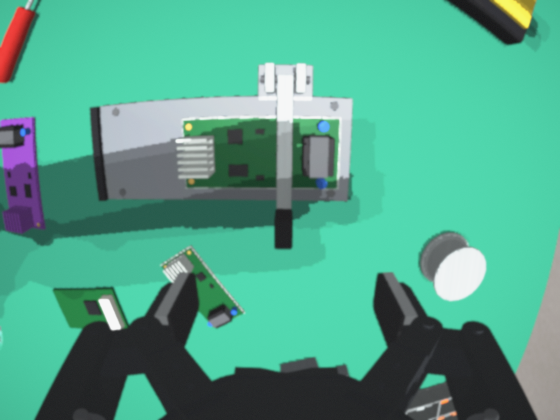

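Call:
play_rows:
  increments:
    - [-12, -1, 0, 0, 0, 0.017, 0]
    - [0, 0, 15, 0, 0, 0, 0]
    - [0, 0, 15, 0, 0, 0, 0]
    - [0, 0, 10, 0, 0, 0, 0]
    - [0, 0, 0, 0, 0, 0, 0]
  force: 30

```text
clock: 2.75
tcp_pos: [0.6037, 0.1079, 0.0603]
orientation: [-2.341, -2.078, 0.005]
contact_force: [0.2, -1.2, -0.1]
grip_width: 0.0858
```

```bash
python3 - <<'E'
from h import *
f=save('wrist','w3');g=save('side','s3');crop(g,150,300,220,420,3.5,'s3c')
delta(fp(.06,-.058,.036),toolR(1))
p=wplane(f,284,240,.064);print(p)
E
```

```text
t 2.85 tcp [0.6049 0.1078 0.0618] F [ 1.2 -0.6  1.1] w 0.0856 | dxyz mm [-2.3  2.9 25.7] rot [-0.008 -0.006  0.004]
[0.6052433  0.11566327 0.064     ]
```

View pics/w3.png

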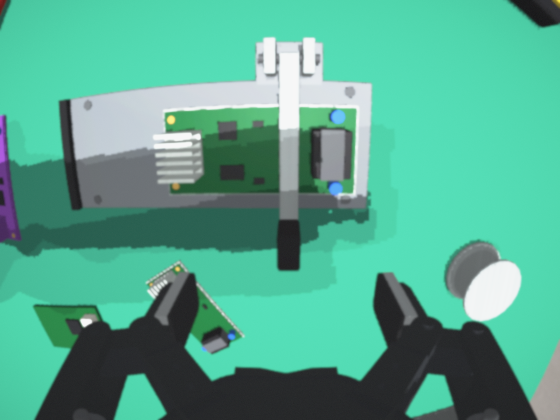

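View pics/s3c.png

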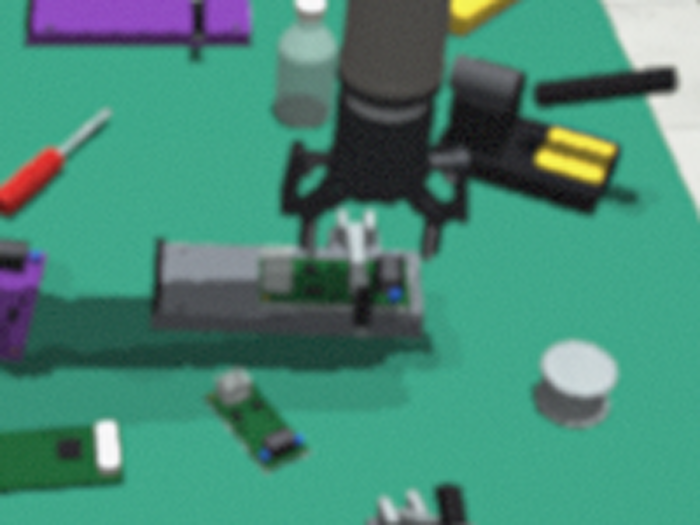

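```bash
cat >> h.py <<'E'
def proj(f,p):
    T,K=f['T'],f['K']; q=T[:3,:3].T@(np.array(p)-T[:3,3]); return (K[0,2]+K[0,0]*q[0]/-q[2],K[1,2]+K[1,1]*-q[1]/-q[2])
def wproj(f,p):
    T,K=f['T'],f['K']; q=T[:3,:3].T@(np.array(p)-T[:3,3]); v=np.array([q[0],-q[1]]);n=np.linalg.norm(v);t=np.arctan2(n,-q[2]); return K[:2,2]+K[0,0]*t*v/n
E
python3 - <<'E'
from h import *
f=dict(np.load('pics/w3.npz'));g=dict(np.load('pics/s3.npz'));o=r.get_obs()
M=R.from_rotvec(o['orientation']).as_matrix();p=o['tcp_pos']
for dy in (-.043,0,.043):
  for dz in (0,-.013):
    q=p+M@[0,dy,dz]; u=proj(g,q); print(dy,dz,'side',np.round(u,0),'crop',np.round(((u[0]-220)*3.5,(u[1]-150)*3.5)),'wrist',wproj(f,q).round())
print(f['T'].round(3),p)
u=proj(g,fp(.06,-.058,.064));print('tab top side crop',(u[0]-220)*3.5,(u[1]-150)*3.5, 'wrist',wproj(f,fp(.06,-.058,.064)))
P=cloud(g); 
for X,Y in ((305,240),(430,245),(285,200)): print(P[int(150+Y/3.5),int(220+X/3.5)].round(3))
E
```

```text
-0.043 0 side [308. 233.] crop [307. 290.] wrist [214. 250.]
-0.043 -0.013 side [308. 230.] crop [308. 278.] wrist [209. 260.]
0 0 side [323. 233.] crop [359. 292.] wrist [285. 251.]
0 -0.013 side [323. 230.] crop [361. 280.] wrist [285. 261.]
0.043 0 side [338. 234.] crop [412. 294.] wrist [356. 250.]
0.043 -0.013 side [338. 231.] crop [414. 282.] wrist [361. 260.]
[[ 0.993  0.11   0.048  0.617]
 [-0.119  0.94   0.319  0.191]
 [-0.01  -0.323  0.946  0.236]
 [ 0.     0.     0.     1.   ]] [0.60491899 0.10778847 0.0617761 ]
tab top side crop 363.0636909121722 291.6725464293122 wrist [289.60306692 255.43117628]
[0.555 0.105 0.127]
[0.65  0.087 0.13 ]
[0.536 0.102 0.172]
```

```bash
python3 - <<'E'
from h import *
f=dict(np.load('pics/w3.npz'));g=dict(np.load('pics/s3.npz'));o=r.get_obs()
M=R.from_rotvec(o['orientation']).as_matrix();p=o['tcp_pos']
P=cloud(g);C=g['color'].astype(int)
Q=(P-p)@M; 
m=(abs(Q[...,0])<.05)&(abs(Q[...,1])<.08)&(C.max(2)<90)&(P[...,2]>.075)&(g['depth']>0)
q=Q[m]; q=q[np.argsort(-q[:,2])]; print((q[:25]*1000).round())
# wrist depth
D=f['depth']; 
for u,v in ((190,280),(192,290),(385,280),(382,290),(180,300)):
    a,b=(u-f['K'][0,2])/f['K'][0,0],(v-f['K'][1,2])/f['K'][1,1];t=np.hypot(a,b);d=D[v,u]
    k=np.tan(t)/t; c=np.array([a*k*d,-b*k*d,-d]); w=f['T'][:3,:3]@c+f['T'][:3,3]; print(u,v,d.round(3),((w-p)@M*1000).round())
E
```

```text
[[ -6. -49. -55.]
 [ -7. -52. -56.]
 [ -7.  54. -57.]
 [-11.  48. -57.]
 [ -7.  48. -58.]
 [-12.  45. -58.]
 [-11. -47. -60.]
 [ -7. -52. -60.]
 [-10.  50. -60.]
 [-12.  45. -62.]
 [ -7.  53. -62.]
 [-10. -50. -62.]
 [  3.  46. -63.]
 [ -2. -52. -63.]
 [ -5.  45. -63.]
 [-10.  45. -64.]
 [ -8. -50. -65.]
 [ -3.  45. -65.]
 [ -9. -52. -65.]
 [-13. -47. -65.]
 [ -5. -47. -66.]
 [-13.  50. -67.]
 [-11. -47. -67.]
 [ -6.  47. -68.]
 [-15.  46. -68.]]
190 280 0.138 [ 11. -42. -54.]
192 290 0.141 [  5. -42. -52.]
385 280 0.136 [ 12.  44. -55.]
382 290 0.137 [  7.  43. -56.]
180 300 0.123 [ 11. -42. -69.]
```

```bash
python3 - <<'E'
from h import *
f=dict(np.load('pics/w3.npz'));g=dict(np.load('pics/s3.npz'))
a=cv2.resize(f['color'][240:360,130:290],(400,300),interpolation=cv2.INTER_CUBIC);b=cv2.resize(g['color'][180:255,290:370],(320,300),interpolation=cv2.INTER_CUBIC)
cv2.imwrite('pics/t3.png',np.clip(np.hstack([a,b]).astype(int)*2,0,255).astype(np.uint8))
E
```

```text
(no output)
```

View pics/t3.png

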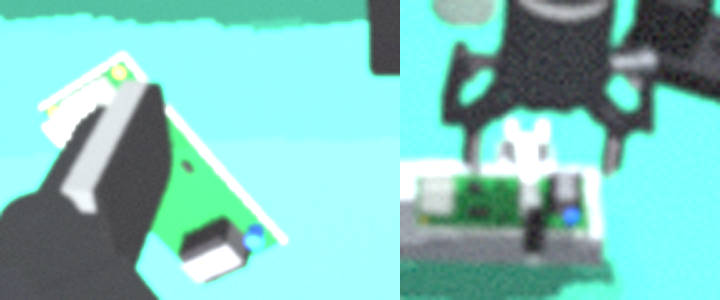

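Call:
play_rows:
  increments:
    - [0, 0, -25, 0, 0, 0, 200]
    - [0, 0, 0, 0, 0, 0, 200]
    - [0, 0, 0, 0, 0, 0, 200]
    - [0, 0, 0, 0, 0, 0, 200]
    - [0, 0, 0, 0, 0, 0, 200]

```text
clock: 3.35
tcp_pos: [0.6062, 0.1084, 0.0899]
orientation: [-2.343, -2.079, -0.004]
contact_force: [-0.6, 0.4, -0.4]
grip_width: 0.0185
```

```bash
python3 - <<'E'
from h import *
o=r.get_obs();f=save('wrist','w4');g=save('side','s4')
M=R.from_rotvec(o['orientation']).as_matrix();p=o['tcp_pos'];print(p,o['grip_width'])
a=cv2.resize(f['color'][200:360,150:420],(540,320));b=cv2.resize(g['color'][150:260,270:360],(260,320),interpolation=cv2.INTER_CUBIC)
cv2.imwrite('pics/t4.png',np.clip(np.hstack([a,b]).astype(int)*1.6,0,255).astype(np.uint8))
P=cloud(g);C=g['color'].astype(int);Q=(P-p)@M
m=(abs(Q[...,0])<.05)&(abs(Q[...,1])<.08)&(C.max(2)<110)&(P[...,2]>.08)&(g['depth']>0)
q=Q[m]; q=q[np.argsort(-q[:,2])]; print((q[:12]*1000).round().tolist())
print(wproj(f,p),proj(g,p))
E
```

```text
[0.60620193 0.10839711 0.08985518] 0.01852027157707133
[[-2.0, -17.0, -40.0], [-6.0, 21.0, -41.0], [-8.0, -18.0, -41.0], [-6.0, 18.0, -41.0], [-9.0, -15.0, -42.0], [-12.0, 15.0, -43.0], [-12.0, 12.0, -43.0], [6.0, -20.0, -44.0], [2.0, -20.0, -44.0], [-10.0, -10.0, -44.0], [-10.0, 12.0, -45.0], [-11.0, -7.0, -45.0]]
[283.14842428 249.63609451] (np.float64(323.9154193934816), np.float64(226.03720754899658))
```

View pics/t4.png

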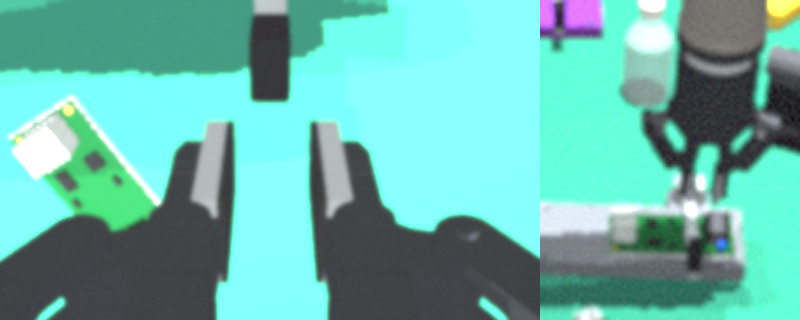

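```bash
python3 - <<'E'
from h import *
f=dict(np.load('pics/w4.npz'));g=dict(np.load('pics/s4.npz'));o=r.get_obs()
M=R.from_rotvec(o['orientation']).as_matrix();p=o['tcp_pos']
for a,b in (((262,261),(318.4,218.7)),((311,261),(333,217.7))):
    q,e=tri2([wray(f,*a),ray(g,*b)]); print(q,e,((q-p)@M*1000).round(1))
D=f['depth']
for u,v in ((258,265),(260,280),(315,265),(313,280),(256,300)):
    a,b=(u-f['K'][0,2])/f['K'][0,0],(v-f['K'][1,2])/f['K'][1,1];t=np.hypot(a,b);d=D[v,u]
    k=np.tan(t)/t; c=np.array([a*k*d,-b*k*d,-d]); w=f['T'][:3,:3]@c+f['T'][:3,3]; print(u,v,d.round(3),((w-p)@M*1000).round())
E
```

```text
[0.5928 0.1145 0.1127] [0.0031, 0.0031] [  4.7 -14.1 -22.9]
[0.6259 0.1121 0.117 ] [0.0044, 0.0044] [  6.3  19.  -27.4]
258 265 0.151 [ 12. -11. -41.]
260 280 0.137 [ 12. -10. -55.]
315 265 0.15 [ 12.  15. -42.]
313 280 0.137 [ 12.  13. -55.]
256 300 0.124 [ 11. -10. -69.]
```

```bash
python3 - <<'E'
from h import *
print(r.grip_depth)
delta(fp(.06,-.058,.045),toolR(1))
E
```

```text
0.0187
t 3.45 tcp [0.6061 0.1083 0.0897] F [-0.1  0.1  0.2] w 0.0185 | dxyz mm [-3.1  1.8 44.7] rot [-0.005 -0.008  0.004]
```

Call:
play_rows:
  increments:
    - [0, 0, 0, 0, 0, 0, 110]
    - [0, 0, 0, 0, 0, 0, 110]
    - [-2, 0, 15, 0, 0, 0, 110]
    - [0, 0, 15, 0, 0, 0, 110]
    - [0, 0, 10, 0, 0, 0, 110]

```text
clock: 3.95
tcp_pos: [0.6059, 0.1066, 0.0468]
orientation: [-2.343, -2.08, -0.005]
contact_force: [0.3, 0.5, -0.1]
grip_width: 0.0487
```

```bash
cat >> h.py <<'E'
def tipshow(n):
    o=r.get_obs();f=save('wrist','w'+n);g=save('side','s'+n)
    M=R.from_rotvec(o['orientation']).as_matrix();p=o['tcp_pos']
    a=cv2.resize(f['color'][180:360,140:430],(520,322));b=cv2.resize(g['color'][150:260,270:365],(278,322),interpolation=cv2.INTER_CUBIC)
    cv2.imwrite('pics/t'+n+'.png',np.clip(np.hstack([a,b]).astype(int)*1.6,0,255).astype(np.uint8))
    P=cloud(g);C=g['color'].astype(int);Q=(P-p)@M
    m=(abs(Q[...,0])<.03)&(abs(Q[...,1])<.08)&(abs(Q[...,1])>.012)&(C.max(2)<110)&(P[...,2]>.06)&(g['depth']>0)
    q=Q[m]; q=q[np.argsort(-q[:,2])]; print('side lowest',(q[:6]*1000).round().tolist()); print(p,o['grip_width'],o['contact_force'].round(1),o['clock'])
E
python3 - <<'E'
from h import *
tipshow('5')
delta(fp(.06,-.058,-.003),toolR(1))
E
```

```text
side lowest [[-4.0, 26.0, -31.0], [-12.0, -28.0, -36.0], [-6.0, 26.0, -37.0], [-9.0, -25.0, -37.0], [-13.0, -25.0, -37.0], [-10.0, -28.0, -38.0]]
[0.60591493 0.10658898 0.04680471] 0.048733979259640965 [ 0.3  0.5 -0.1] 3.95
t 4.05 tcp [0.6049 0.1064 0.0462] F [-0.7  0.6  0.7] w 0.0485 | dxyz mm [-1.1  2.9 49.2] rot [-0.007 -0.007  0.004]
```

View pics/t5.png

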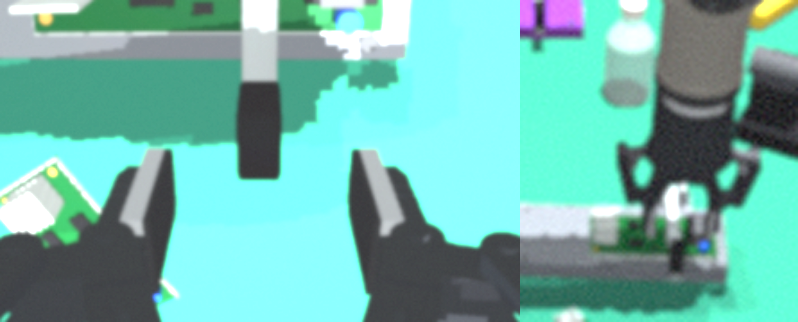

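Call:
play_rows:
  increments:
    - [-1, 1, 12, 0, 0, 0, 110]
    - [0, 0, 10, 0, 0, 0, 110]
    - [0, 0, 0, 0, 0, 0, 110]

```text
clock: 4.35
tcp_pos: [0.6058, 0.1052, 0.022]
orientation: [-2.343, -2.079, -0.0]
contact_force: [-0.0, -0.1, -0.3]
grip_width: 0.0483
```

```bash
python3 - <<'E'
from h import *
tipshow('6')
delta(fp(.06,-.058,-.003),toolR(1))
E
```

```text
side lowest [[-11.0, 33.0, -41.0], [-13.0, 30.0, -42.0], [-12.0, -27.0, -43.0], [-9.0, -33.0, -43.0], [-2.0, 28.0, -43.0], [-5.0, -30.0, -43.0]]
[0.60575059 0.10523576 0.02200533] 0.048343061173971524 [-0.  -0.1 -0.3] 4.35
t 4.45 tcp [0.6066 0.1052 0.0233] F [ 0.3 -0.8  0.5] w 0.0486 | dxyz mm [ 0.   0.9 26.3] rot [-0.005 -0.007  0.004]
```

View pics/t6.png

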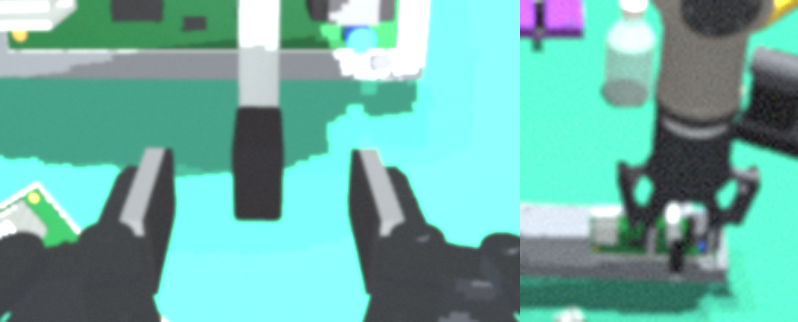

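Call:
play_rows:
  increments:
    - [0, 1, 10, 0, 0, 0, 110]
    - [0, 0, 10, 0, 0, 0, 110]
    - [0, 0, 0, 0, 0, 0, 110]

```text
clock: 4.75
tcp_pos: [0.6085, 0.1056, 0.0027]
orientation: [-2.344, -2.08, -0.006]
contact_force: [0.1, 1.0, -0.9]
grip_width: 0.0486
```

```bash
python3 - <<'E'
from h import *
tipshow('7')
delta(fp(.06,-.058,-.003),toolR(1))
f=dict(np.load('pics/s7.npz'));crop(f,180,260,280,360,7,'s7c')
E
```

```text
side lowest [[-9.0, -32.0, -58.0], [-14.0, 33.0, -58.0], [-10.0, 36.0, -59.0], [-11.0, 28.0, -59.0], [2.0, -35.0, -59.0], [-10.0, -35.0, -59.0]]
[0.60850239 0.10560692 0.00268737] 0.04860589389906696 [ 0.1  1.  -0.9] 4.75
t 4.85 tcp [0.6092 0.1056 0.0037] F [-0.6 -1.1  0.3] w 0.0483 | dxyz mm [-0.5 -1.8  6.7] rot [-0.002 -0.008  0.004]
```

View pics/t7.png

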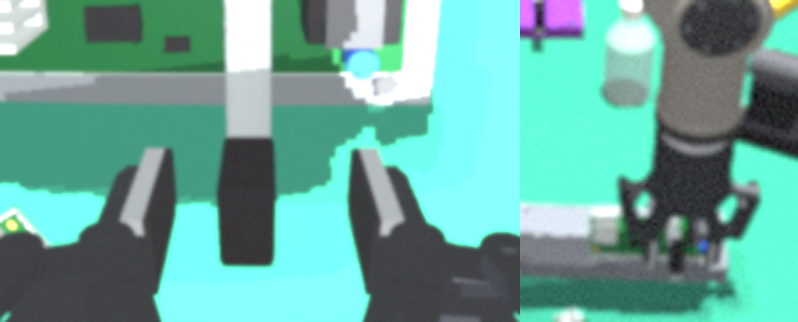

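View pics/s7c.png

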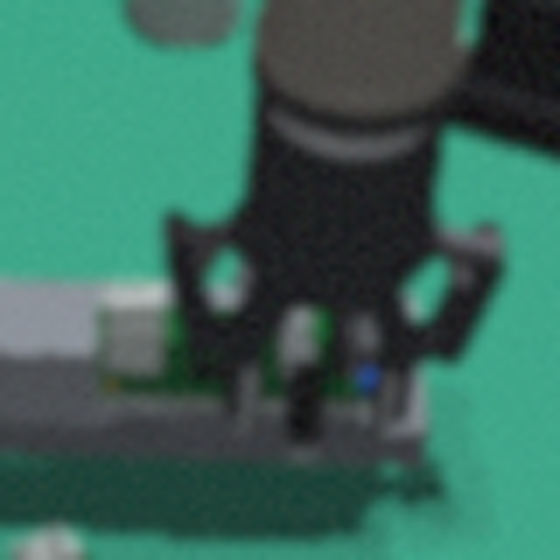

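Call:
play_rows:
  increments:
    - [0, -3, 8, 0, 0, 0, 110]
    - [0, 0, 0, 0, 0, 0, 255]
    - [0, 0, 0, 0, 0, 0, 255]
    - [0, 0, 0, 0, 0, 0, 255]
    - [0, 0, 0, 0, 0, 0, 255]
  force: 30

```text
clock: 5.35
tcp_pos: [0.6049, 0.1063, -0.0045]
orientation: [-2.343, -2.079, -0.006]
contact_force: [1.2, 0.4, -2.3]
grip_width: 0.0136
```

```bash
python3 - <<'E'
from h import *
tipshow('8')
delta(fp(.06,-.058,-.003),toolR(1))
E
```

```text
side lowest [[-11.0, 14.0, -65.0], [-9.0, -17.0, -65.0], [-6.0, -17.0, -67.0], [-13.0, 22.0, -68.0], [-10.0, 23.0, -68.0], [-10.0, 17.0, -68.0]]
[ 0.60489242  0.10627472 -0.0044517 ] 0.013613471997471416 [ 1.2  0.4 -2.3] 5.35
t 5.45 tcp [ 0.6049  0.1063 -0.0044] F [-2.2  0.1 -0.3] w 0.0136 | dxyz mm [-0.6  2.5 -1.5] rot [-0.004 -0.009  0.004]
```

View pics/t8.png

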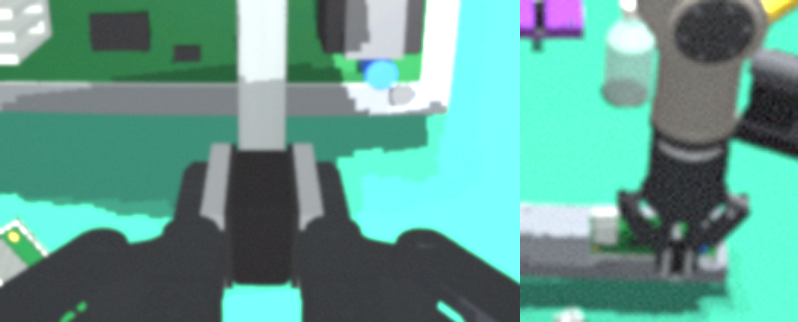

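```bash
cat >> h.py <<'E'
P0=np.array([.6049,.1063,-.0044]); A0=np.array([-115.,22.])
def arc(n=5,st=.1):
    o=r.get_obs(); d=fixR().T@(o['tcp_pos']-P0)*1000; v=A0+d[1:]; rad=np.hypot(*A0)
    rot=lambda t:np.array([A0[0]*np.cos(t)+A0[1]*np.sin(t),-A0[0]*np.sin(t)+A0[1]*np.cos(t)])
    th=np.arctan2(A0[1],-A0[0]); th=np.arctan2(v[1],-v[0])-th
    print('t',round(o['clock'],2),'ang',round(th,3),'rad err',round(np.hypot(*v)-rad,1),'dx',round(d[0],1),'F fix',(fixR().T@o['contact_force']).round(1),'w',round(o['grip_width'],4),'rotoff',R.from_matrix(R.from_rotvec(o['orientation']).as_matrix().T@toolR(1)).as_rotvec().round(3))
    c=v
    for i in range(n):
        t=rot(th+st*(i+1)); s=t-c; print([round(s[0],1),round(-d[0] if i==0 else 0,1),round(-s[1],1)],end=' '); c=t
    print()
E
python3 -c "
from h import *
arc()"
```

```text
t 5.45 ang -0.0 rad err 0.0 dx 0.0 F fix [-2.2 -0.2 -0.3] w 0.0136 rotoff [-0.004 -0.009  0.004]
[np.float64(2.8), np.float64(-0.0), np.float64(-11.4)] [np.float64(3.9), 0, np.float64(-11.0)] [np.float64(5.0), 0, np.float64(-10.6)] [np.float64(6.0), 0, np.float64(-10.0)] [np.float64(7.0), 0, np.float64(-9.4)]
```

Call:
play_rows:
  increments:
    - [3, 0, -11, 0, 0, 0, 255]
    - [4, 0, -11, 0, 0, 0, 255]
    - [5, 0, -11, 0, 0, 0, 255]

```text
clock: 5.75
tcp_pos: [0.6061, 0.1167, 0.0288]
orientation: [-2.345, -2.079, -0.002]
contact_force: [1.4, 1.2, -7.6]
grip_width: 0.0134
```

```bash
python3 -c "
from h import *
arc(5)"
```

```text
t 5.75 ang 0.297 rad err 1.1 dx -0.1 F fix [ 1.3  1.4 -7.6] w 0.0134 rotoff [-0.005 -0.006  0.003]
[np.float64(7.0), np.float64(0.1), np.float64(-9.5)] [np.float64(7.0), 0, np.float64(-9.4)] [np.float64(7.9), 0, np.float64(-8.7)] [np.float64(8.7), 0, np.float64(-7.8)] [np.float64(9.4), 0, np.float64(-6.9)]
```

Force about 7.6 N and the grip is holding; continue.

Call:
play_rows:
  increments:
    - [6, 0, -10, 0, 0, 0, 255]
    - [7, 0, -9, 0, 0, 0, 255]
    - [8, 0, -9, 0, 0, 0, 255]
    - [9, 0, -8, 0, 0, 0, 255]

```text
clock: 6.15
tcp_pos: [0.6099, 0.1482, 0.069]
orientation: [-2.346, -2.08, -0.002]
contact_force: [2.1, 0.0, -8.7]
grip_width: 0.0135
```

```bash
python3 -c "
from h import *
arc(5)
tipshow('9')"
```

```text
t 6.15 ang 0.73 rad err 2.9 dx -0.2 F fix [ 2.   0.3 -8.7] w 0.0135 rotoff [-0.004 -0.005  0.003]
[np.float64(11.4), np.float64(0.2), np.float64(-4.3)] [np.float64(10.3), 0, np.float64(-5.6)] [np.float64(10.8), 0, np.float64(-4.6)] [np.float64(11.2), 0, np.float64(-3.5)] [np.float64(11.5), 0, np.float64(-2.3)] 
side lowest [[-2.0, -13.0, -36.0], [-4.0, -13.0, -42.0], [-5.0, 18.0, -44.0], [-11.0, 15.0, -45.0], [-7.0, 15.0, -45.0], [-5.0, -16.0, -46.0]]
[0.60992231 0.14819157 0.06898648] 0.0134607056563272 [ 2.1  0.  -8.7] 6.15
```

View pics/t9.png

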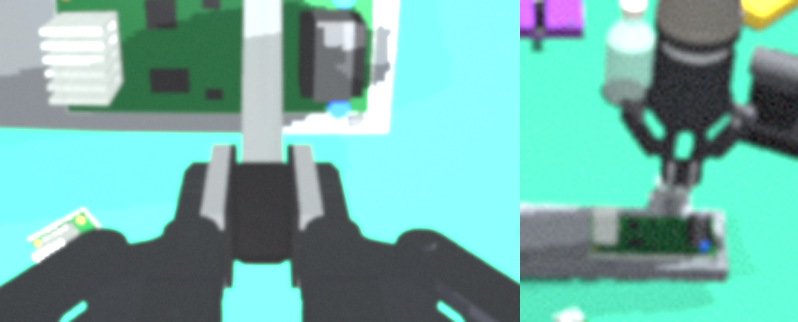

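Call:
play_rows:
  increments:
    - [10, 0, -6, 0, 0, 0, 255]
    - [10, 0, -5, 0, 0, 0, 255]
    - [11, 0, -5, 0, 0, 0, 255]
    - [11, 0, -4, 0, 0, 0, 255]
    - [11, 0, -2, 0, 0, 0, 255]

```text
clock: 6.75
tcp_pos: [0.6162, 0.2007, 0.0929]
orientation: [-2.35, -2.078, 0.005]
contact_force: [-1.3, -4.9, -0.9]
grip_width: 0.0132
```

```bash
python3 -c "
from h import *
arc(5)
tipshow('10')"
```

```text
t 6.75 ang 1.216 rad err 3.8 dx -0.4 F fix [-0.7 -5.  -0.9] w 0.0132 rotoff [-0.006 -0.001  0.001]
[np.float64(12.3), np.float64(0.4), np.float64(2.4)] [np.float64(11.7), 0, np.float64(-0.2)] [np.float64(11.7), 0, np.float64(1.0)] [np.float64(11.5), 0, np.float64(2.1)] [np.float64(11.2), 0, np.float64(3.3)] 
side lowest [[-3.0, -13.0, -40.0], [1.0, -13.0, -40.0], [-2.0, 19.0, -41.0], [-8.0, 13.0, -41.0], [-6.0, 16.0, -43.0], [0.0, -16.0, -44.0]]
[0.61622552 0.20069494 0.09287971] 0.013221141665949782 [-1.3 -4.9 -0.9] 6.75
```

View pics/t10.png

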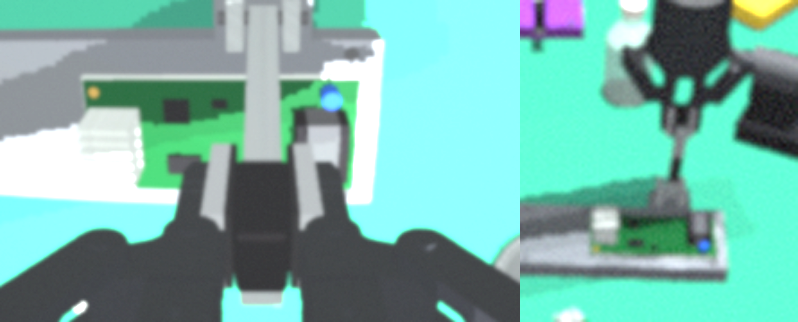

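Call:
play_rows:
  increments:
    - [0, 0, 0, 0, 0, 0, 110]
    - [0, 0, 0, 0, 0, 0, 110]
    - [0, 0, -20, 0, 0, 0, 110]
    - [0, 0, -25, 0, 0, 0, 110]
    - [0, 0, -25, 0, 0, 0, 110]

```text
clock: 7.35
tcp_pos: [0.615, 0.2069, 0.1626]
orientation: [-2.34, -2.079, 0.001]
contact_force: [0.5, -0.1, -0.4]
grip_width: 0.0487
```

```bash
python3 -c "
from h import *
tipshow('11')
rows(fp(-.011,-.002,.16),toolR(1),4,110)"
```

```text
side lowest [[9.0, 30.0, -38.0], [10.0, 30.0, -41.0], [-10.0, 31.0, -46.0], [-10.0, -25.0, -47.0], [-7.0, 31.0, -47.0], [-7.0, -31.0, -48.0]]
[0.61497754 0.20689021 0.16259104] 0.04866780672512765 [ 0.5 -0.1 -0.4] 7.35
[-11.6, -17.3, 1.4, -0.001, -0.003, 0.001, 110]
[-11.6, -17.3, 1.4, -0.001, -0.003, 0.001, 110]
[-11.6, -17.3, 1.4, -0.001, -0.003, 0.001, 110]
[-11.6, -17.2, 1.5, -0.001, -0.003, 0.001, 110]
```

View pics/t11.png

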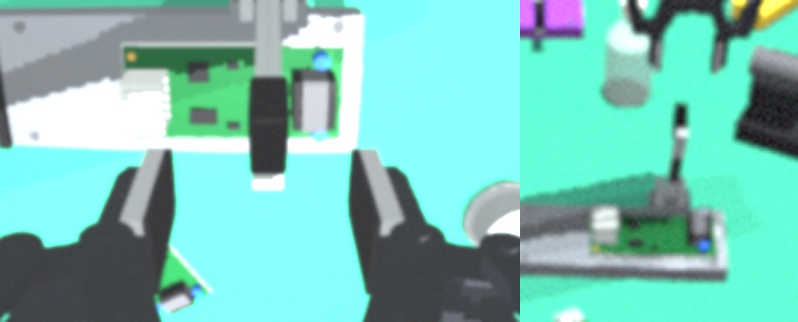

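Call:
play_rows:
  increments:
    - [-12, -17, 0, 0, 0, 0, 110]
    - [-12, -17, 0, 0, 0, 0, 110]
    - [-12, -17, 5, 0, 0, 0, 110]
    - [-11, -17, 15, 0, 0, 0, 110]
    - [0, 0, 15, 0, 0, 0, 110]

```text
clock: 7.95
tcp_pos: [0.5439, 0.17, 0.1304]
orientation: [-2.341, -2.079, -0.022]
contact_force: [1.3, 0.3, 0.2]
grip_width: 0.0488
```

```bash
python3 -c "
from h import *
tipshow('12')
f=dict(np.load('pics/w12.npz'))
cv2.imwrite('pics/w12.png',f['color'])
delta(fp(-.011,-.002,.09),toolR(1))"
```

```text
side lowest [[29.0, 65.0, 47.0], [30.0, 70.0, 43.0], [29.0, 73.0, 42.0], [27.0, 67.0, 41.0], [24.0, 66.0, 34.0], [24.0, 69.0, 34.0]]
[0.54390917 0.17001497 0.13044984] 0.04878526723713844 [1.3 0.3 0.2] 7.95
t 8.05 tcp [0.5442 0.1709 0.1293] F [-0.2  0.1 -1. ] w 0.0485 | dxyz mm [-1.9 -0.3 39.3] rot [-0.    -0.016  0.006]
```

View pics/w12.png

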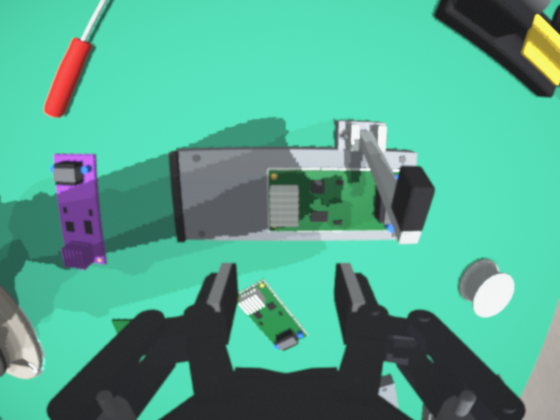

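```bash
python3 -c "
from h import *
f=dict(np.load('pics/w12.npz'))
for p,z in (((284,206),.049),((268,169),.025),((268,232),.025)):
    q=wplane(f,*p,z); print(q.round(4),(fixR().T@(q-C)*1000).round(1))
crop(f,130,260,160,440,2.8,'w12c')"
```

```text
[0.5444 0.1719 0.049 ] [-10.6   0.3  49. ]
[0.5336 0.2001 0.025 ] [-24.8  27.   25. ]
[0.5256 0.141  0.025 ] [-25.5 -32.7  25. ]
```

View pics/w12c.png

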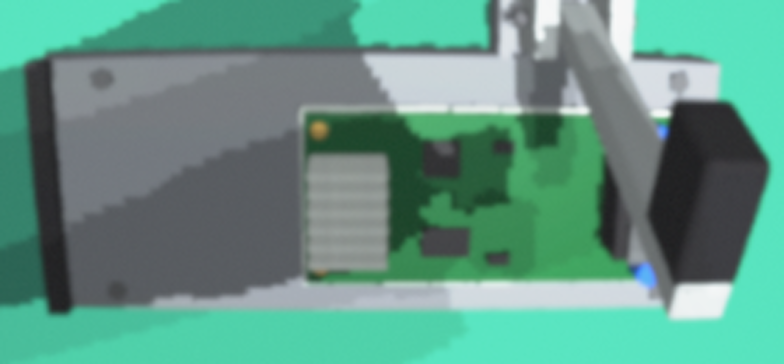

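Call:
play_rows:
  increments:
    - [-2, 0, 25, 0, -0.016, 0.006, 110]
    - [0, 0, 25, 0, 0, 0, 110]
    - [0, 0, 25, 0, 0, 0, 110]
    - [0, 0, 15, 0, 0, 0, 110]
    - [0, 0, 0, 0, 0, 0, 110]

```text
clock: 8.55
tcp_pos: [0.5435, 0.1724, 0.0377]
orientation: [-2.35, -2.078, 0.002]
contact_force: [0.2, 0.4, -0.4]
grip_width: 0.0486
```

```bash
python3 -c "
from h import *
tipshow('13')
delta(fp(-.0108,-.0015,-.003),toolR(1))
g=dict(np.load('pics/s13.npz'));crop(g,150,260,240,370,6,'s13c')"
```

```text
side lowest [[-6.0, 35.0, -44.0], [-11.0, -26.0, -45.0], [-7.0, -32.0, -46.0], [-12.0, 29.0, -46.0], [-11.0, -23.0, -46.0], [-8.0, -29.0, -46.0]]
[0.54345192 0.17235553 0.03770426] 0.048645080036818666 [ 0.2  0.4 -0.4] 8.55
t 8.65 tcp [0.5445 0.1726 0.0391] F [-5.3  0.4 -0.4] w 0.0486 | dxyz mm [-2.6 -0.1 42.1] rot [-0.002 -0.004  0.001]
```

View pics/t13.png

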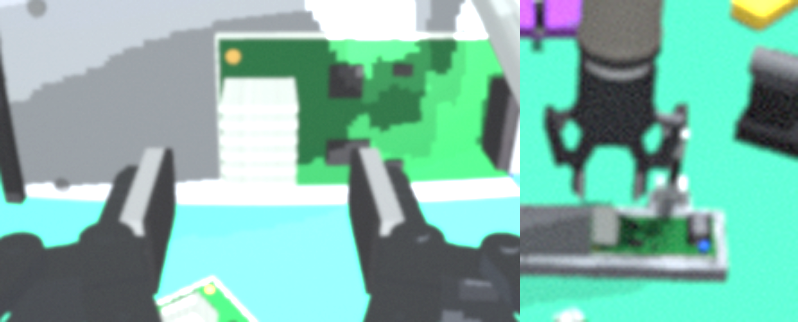

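View pics/s13c.png

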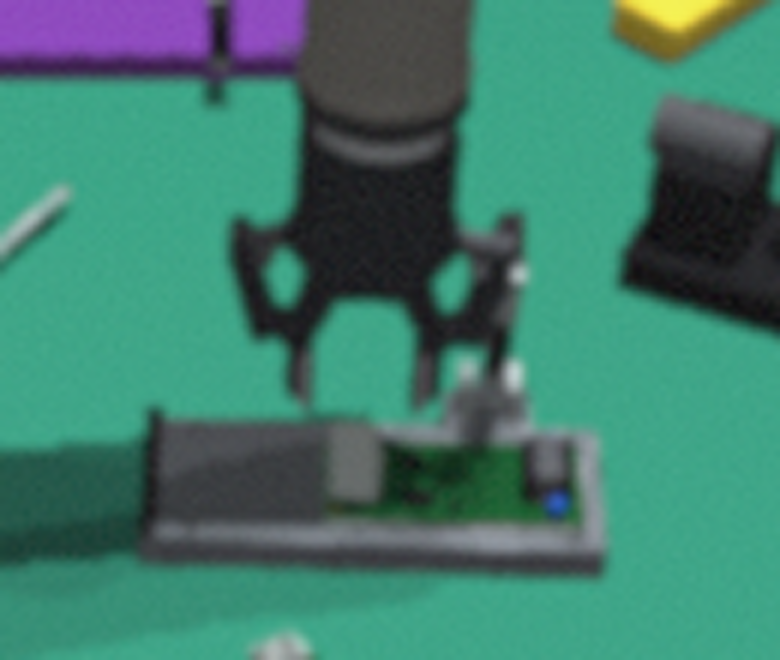

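Call:
play_rows:
  increments:
    - [-2, -6, 0, 0, 0, 0, 110]
    - [-1, 0, 15, 0, 0, 0, 110]
    - [0, 0, 13, 0, 0, 0, 110]
    - [0, 0, 0, 0, 0, 0, 110]

```text
clock: 9.05
tcp_pos: [0.5384, 0.1717, 0.011]
orientation: [-2.349, -2.079, -0.007]
contact_force: [0.2, -0.2, 0.3]
grip_width: 0.0487
```

```bash
python3 -c "
from h import *
tipshow('14')
delta(fp(-.0108,-.0015,-.003),toolR(1))
g=dict(np.load('pics/s14.npz'));crop(g,150,260,240,370,6,'s14c')"
```

```text
side lowest [[-6.0, -29.0, -49.0], [-7.0, 38.0, -49.0], [-12.0, 32.0, -50.0], [-15.0, -26.0, -50.0], [-9.0, 35.0, -51.0], [-5.0, 38.0, -51.0]]
[0.5384339  0.17166897 0.01099024] 0.04866729260675938 [ 0.2 -0.2  0.3] 9.05
t 9.15 tcp [0.5389 0.1716 0.0119] F [-2.9  1.2 -0.9] w 0.0489 | dxyz mm [-0.9  5.3 14.9] rot [-0.001 -0.007  0.001]
```

View pics/t14.png

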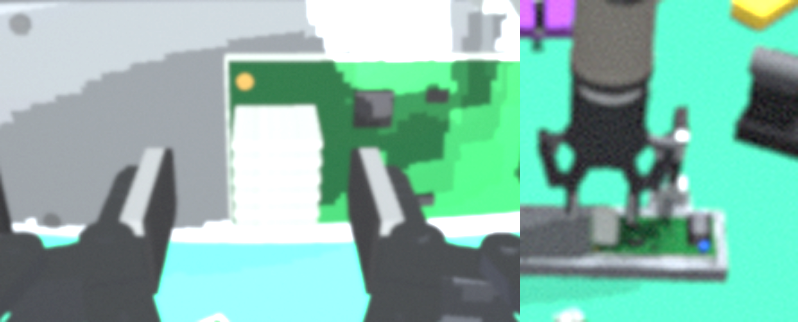

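View pics/s14c.png

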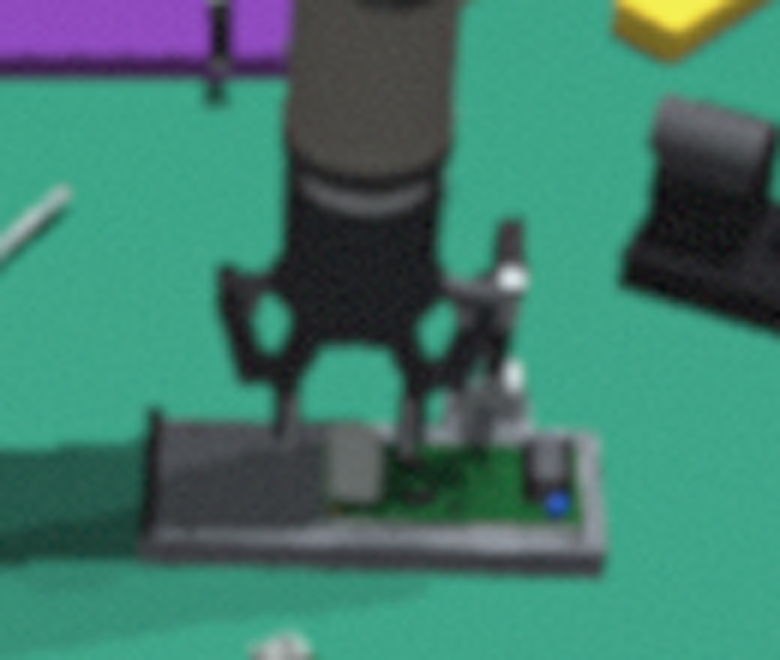

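Call:
play_rows:
  increments:
    - [-1, 2, 14, 0, 0, 0, 110]
    - [0, 0, 0, 0, 0, 0, 150]
    - [0, 0, 0, 0, 0, 0, 255]
    - [0, 0, 0, 0, 0, 0, 255]
    - [0, 0, 0, 0, 0, 0, 255]
  force: 35

```text
clock: 9.65
tcp_pos: [0.5413, 0.1712, -0.0012]
orientation: [-2.349, -2.078, -0.01]
contact_force: [-0.7, -0.1, -3.6]
grip_width: 0.0232
```

```bash
python3 -c "
from h import *
tipshow('15')
delta(fp(-.0108,-.0015,-.003),toolR(1))
f=dict(np.load('pics/w15.npz'));cv2.imwrite('pics/w15.png',f['color'])
g=dict(np.load('pics/s15.npz'));crop(g,150,260,240,370,6,'s15c')"
```

```text
side lowest [[-10.0, -14.0, -62.0], [-9.0, 18.0, -63.0], [-14.0, 21.0, -63.0], [-14.0, 18.0, -64.0], [-7.0, -17.0, -64.0], [-8.0, -20.0, -64.0]]
[ 0.54132431  0.17121895 -0.00120584] 0.02316959160528018 [-0.7 -0.1 -3.6] 9.65
t 9.75 tcp [ 0.5412  0.1712 -0.0013] F [ 0.2  0.1 -1.9] w 0.0231 | dxyz mm [-0.7  3.   1.7] rot [-0.    -0.008  0.001]
```

View pics/w15.png

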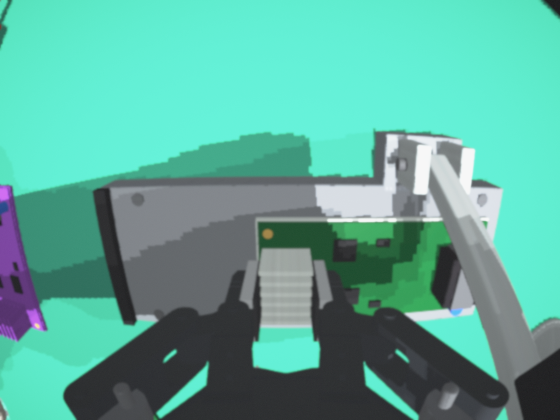

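View pics/s15c.png

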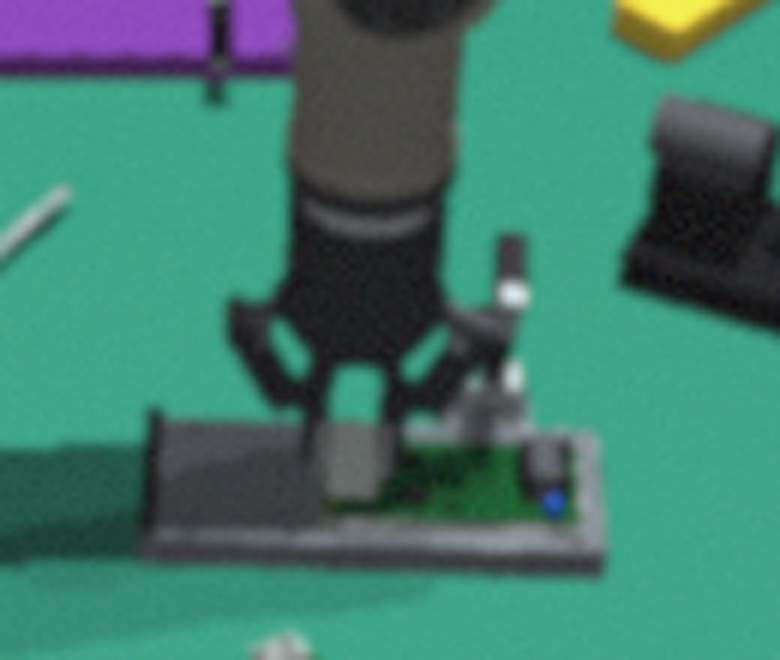

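Call:
play_rows:
  increments:
    - [0, -12, 0, 0, 0, 0, 255]
    - [0, -12, 0, 0, 0, 0, 255]
    - [0, -12, 0, 0, 0, 0, 255]

```text
clock: 10.05
tcp_pos: [0.5045, 0.1754, -0.0012]
orientation: [-2.351, -2.077, -0.012]
contact_force: [-0.1, 0.6, -3.0]
grip_width: 0.0233
```

```bash
python3 -c "
from h import *
delta(fp(-.0878,-.0005,-.0013),toolR(1))"
```

```text
t 10.05 tcp [ 0.5045  0.1754 -0.0012] F [-0.1  0.6 -3. ] w 0.0233 | dxyz mm [  0.6 -37.1   0. ] rot [ 0.002 -0.008 -0.   ]
```

Call:
play_rows:
  increments:
    - [1, -12, 0, 0, 0, 0, 255]
    - [0, -12, 0, 0, 0, 0, 255]
    - [0, -12, 0, 0, 0, 0, 255]
    - [0, 0, 0, 0, 0, 0, 255]

```text
clock: 10.45
tcp_pos: [0.4618, 0.1819, -0.0013]
orientation: [-2.347, -2.079, -0.008]
contact_force: [0.5, 0.5, -3.1]
grip_width: 0.0233
```

```bash
python3 -c "
from h import *
delta(fp(-.0878,-.0005,-.0013),toolR(1))
f=save('wrist','w16');g=save('side','s16');crop(g,150,260,240,370,6,'s16c')"
```

```text
t 10.45 tcp [ 0.4618  0.1819 -0.0013] F [ 0.5  0.5 -3.1] w 0.0233 | dxyz mm [-0.6  6.  -0.1] rot [-0.001 -0.008  0.002]
```

View pics/w16.png

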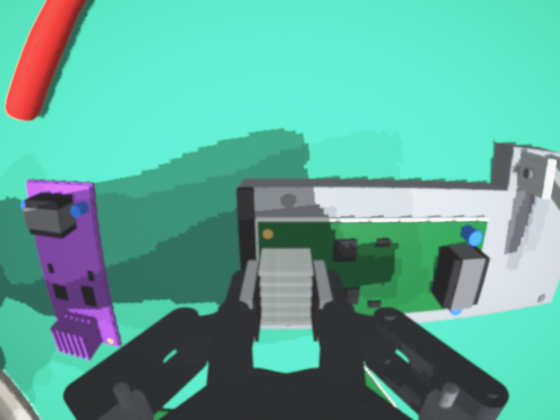

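View pics/s16c.png

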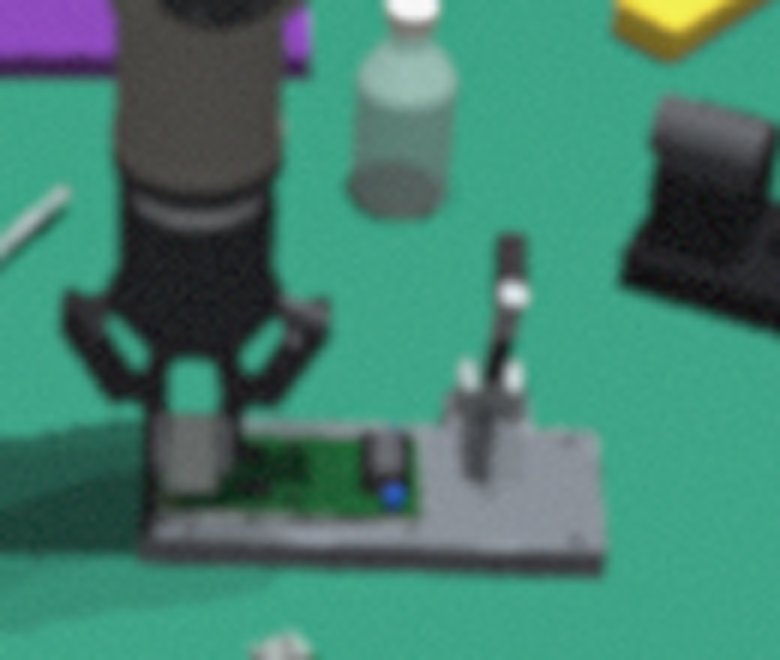

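Call:
play_rows:
  increments:
    - [0, 0, 0, 0, 0, 0, 170]
    - [0, 0, 0, 0, 0, 0, 110]
    - [0, 0, 0, 0, 0, 0, 110]
    - [0, 0, -15, 0, 0, 0, 110]
    - [0, 0, -30, 0, 0, 0, 110]

```text
clock: 11.05
tcp_pos: [0.4655, 0.1802, 0.0432]
orientation: [-2.352, -2.077, -0.008]
contact_force: [0.1, -0.3, 0.1]
grip_width: 0.0486
```

Call:
play_rows:
  increments:
    - [0, 0, -40, 0, 0, 0, 110]
    - [0, 0, -40, 0, 0, 0, 110]
    - [-30, 0, 0, 0, 0, 0, 110]
    - [-30, 0, 0, 0, 0, 0, 110]
    - [0, 0, 0, 0, 0, 0, 110]

```text
clock: 11.55
tcp_pos: [0.4631, 0.1196, 0.1307]
orientation: [-2.355, -2.079, -0.024]
contact_force: [0.4, -0.4, 0.4]
grip_width: 0.0488
```

```bash
python3 -c "
from h import *
print(r.get_obs()['tcp_pos'],r.get_obs()['contact_force'])
f=save('wrist','w17');g=save('side','s17');crop(g,150,260,240,370,6,'s17c');save('top','top17');crop(f,0,420,0,560,1.4,'w17b')"
```

```text
[0.46306945 0.11956473 0.13068909] [ 0.40742264 -0.35776245  0.4017748 ]
```

View pics/w17b.png

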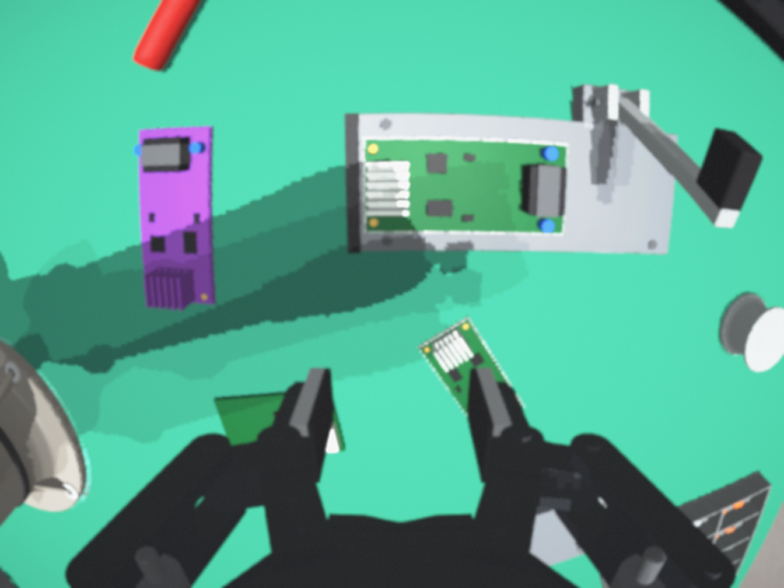

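View pics/s17c.png

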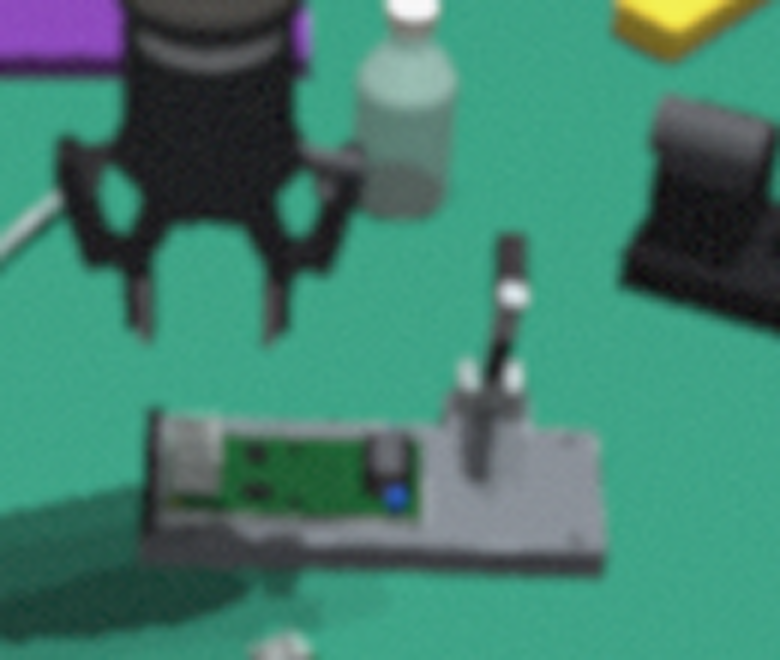

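```bash
python3 -c "
from h import *
f=dict(np.load('pics/w17.npz'))
pts=[wplane(f,u/1.4,v/1.4,.025) for u,v in ((363,137),(567,144),(566,234),(364,234))]
q=[(fixR().T@(p-C)*1000).round(1)[:2] for p in pts];print(q,np.mean(q,0))
e=(q[1]+q[2]-q[0]-q[3]);print('yaw rel',np.degrees(np.arctan2(e[1],e[0])))
b=[wray(f,568/1.4,0)] and None
t=dict(np.load('pics/top17.npz'));s=dict(np.load('pics/s17.npz'))
h=wplane(f,387/1.4,188/1.4,.049);print('sink',(fixR().T@(h-C)*1000).round(1))
P=cloud(s); m=[P[int(150+Y/6),int(240+X/6)] for X,Y in ((510,250),(510,290),(300,500),(400,515),(240,500),(300,440))]
for p in m: print((fixR().T@(p-C)*1000).round(1))
"
```

```text
[array([-104.6,   28.8]), array([24.3, 28.5]), array([ 27.3, -30.6]), array([-104.8,  -31.9])] [-39.45  -1.3 ]
yaw rel 0.2195229852596477
sink [-89.7  -0.9  49. ]
[ 59.6  23.6 153.7]
[ 59.4   2.4 145.2]
[-35.5 -21.8  26. ]
[ 11.9 -28.2  26.1]
[-65.1 -22.1  24.9]
[-35.9  19.   28.7]
```

```bash
python3 -c "
from h import *
print(abs(r.get_obs()['qvel']).max()); print(r.hand_in())"
```

```text
0.013743243478687068
the job is handed in; nothing more can be done
None
```

I raised the clamp bar by its black tab to about 1.2 rad (70°). I then gripped the heat sink, slid the board flat along the bed to the stop end, released it, backed the arm clear and handed in at about 11.6 s.

**Board at the end:** in the fixture frame it is at x ≈ -39 mm, y ≈ -1 mm, about 0.2° off the bed's direction. Its front edge is about 2–3 mm from the stop lip. The side camera's depth puts the board's surface at about 26 mm, in line with it lying flat on the bed.

**Bar at the end:** it is still up, with its free end about 145–154 mm above the work surface. The wrist force read about zero after I backed the arm off.

**Checks that disagreed:**
- **Tool position:** the fingertips sat about 40 mm behind the reported TCP, as seen in the wrist and side depth images and by moving the reported TCP down to z ≈ 0 with no contact. One rough two-view estimate gave only 23–27 mm, but it paired different edges of the finger, so I discarded it. I took all grip heights from the images instead.
- **Heights:** two-view measurements of the tab top and heat sink top came out about 4 mm lower than the text's values.
- **Closest approach:** the gripper's knuckle passed within a few millimetres of the raised bar while I reached for the heat sink. The wrist force read about 5 N at that moment, within the noise I had seen in free air, and the bar did not move.

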